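Back a coil winder off by one notch

ROBOT

A 6-joint arm with a two-finger parallel gripper is mounted at the origin on the work surface. World frame = base frame: x ahead of the robot, y to its left, z up, the work surface at z = 0. Lengths are in m, angles in rad, forces in N, time in s.
With the tool pointing down it reaches from about 0.25 to 0.8 m from the base axis. Payload 8.5 kg.
Tool frame: the origin (TCP) lies where the fingers leave the gripper's body, on its centre line; the fingertips stand 73 mm ahead of it and the grasp point (between the pads) lies 54 mm ahead of it; z points along the fingers, y is the direction in which the jaws open and shut (so a half turn about z gives the same grasp; the last joint's range is limited). The gripper opens to 85 mm and grips with 20 to 120 N. Pads are 22 mm wide; open, the fingers measure 114 mm over their backs; the gripper's body (76 mm by 85 mm) begins 54 mm behind the grasp point. The pads swing forward as they close: fully open they stand 13 mm farther back than shut.
Start: joints at [-1.225, 0.238, -0.013, 1.319, 0, 1.571], TCP at [0.178, -0.494, 0.304] pointing down, gripper open.
Joint ranges: [-2.66, 2.66], [-1.03, 1.9], [-1.14, 1.46], [-1.82, 2.27], [-1.45, 1.34], [-3.14, 3.14]. Speed limits (rad/s): [2.22, 2.22, 2.79, 3.14, 3.14, 3.14].

INTERFACE

Orientations are given as a rotation vector (axis times angle).
In Python, from station import read_state, camera, sign_off, boxes_of, tip_of gives the robot as it stands.
- The arm moves only by the tool send_rows, never from a script. Its argument "increments" is a list of rows, each a list of 3 entries, a list of its own where there are three numbers: the shift along the world's x, y, z in cm, then the turn, a rotation vector about the world's x, y, z in degrees, then the closure in counts, from 0 (fully open) to 255 (shut). In form: [[[tx, ty, tz], [ax, ay, az], jaw], ...]. A call has 1 to 20 rows; each row shifts and turns the commanded pose from where the row before left it; what a row does not reach is not made up. A row lasts 1/12 s, in which the tool goes at most 41.7 mm and 7.16 degrees, less where a joint would pass 70% of its speed; a pose out of reach is approached as far as the arm can. A call is refused whole if a number of a shift passes 4.17 or a number of a turn 7.16, either way. A call with a gripper value outside its range is refused whole. The fingers move at their own pace and stop on an object; "squeeze" is the grip in N (left out, the last holds). Time passes only in rows, so rows that do not move let the fingers close. It gives the time, the measured TCP pose, the force and the opening at its end, in the units of the state.
- read_state(): the state, without advancing time (a new reading comes with each control period).
- camera(name): name is "scene" or "top" or "wrist"; returns a dict with "image" (420x560x3 uint8, red, green, blue), "mtx" (3x3 intrinsics, pixels), "distortion" ([k1, k2, p1, p2, k3] as OpenCV has them; the pictures are not rectified), "pose" (4x4, takes a point from camera to world coordinates). Camera axes: x right, y up, looking along -z (the intrinsics and any distortion apply to the point x, -y, -z); pixel columns grow to the right and rows downward; lengths in m; the calibration is good to about 2 mm. A picture is of the moment at which its call begins. There is no depth.
- sign_off(): hands the job in, once; it reports no verdict.
Trained networks look in the newest picture that a camera, given by its name, has taken for a name from the list of things; names that differ only in an ending like _2 or _b are one class to them, and where a whole thing is asked for, a point or a joint stands for the part that bears it (a point fixed in the world has none). Each returns a list of dicts, best first, with "conf" (0 to 1); they miss things now and then, are a little off and sometimes report something else, mostly with a low value. They report only what shows in the picture. A call takes as long as a camera call.
- boxes_of(name, camera): "uv" ([column, row] in pixels, amid what is visible of it).
- tip_of(name, camera): "uv" ([column, row] in pixels: a listed point, or the origin of a listed thing).
The state is a dict: "time_s": time; "joint_positions": joint angles; "dq": joint speeds; "joint_efforts": joint torques, N m; "tcp_pos": TCP position; "tool_rot": TCP orientation; "force": force on the tool from outside, world axes, zero at the start; "ft_torque": the same for the moment, N m; "opening": finger opening in m.
Only numpy, scipy, OpenCV 4.12 (cv2) and the standard library are available. Lean on these libraries where they do the work, as an engineer would, in place of code of your own. Each camera call takes 0.05 s, during which the arm holds its last target. There are 200 camera calls.

TASK

The hand coil winder has been cranked one notch too far: with a fingertip, lift its pawl by the red ball and tip it right back onto its rest, push the crank handle backward (over towards the pawl) by one notch of the ratchet wheel, then tip the pawl forward again so that it drops home into that next notch. Only push, gently, with the outside of the fingers: grip and lift nothing, and leave the winder and the loose things around it standing where they are.

Things in the scene. Friction and masses are not known exactly. Their poses are not given: they have to be found in the camera images.
- winder: the coil winder, green, about 4.4 kg, loose on rubber feet. Origin on the table below the spindle; x runs along the level spindle to the crank end, y from the spindle to the pawl's side, z up. Base plate x -150 to 85, y -90 to 125, 20 mm high. Spindle axis at y 0, height 115 mm. Black turns counter on the headstock, x -22 to 12 mm, top at height 164 mm
- wheel_mid (a point): centre of the steel ratchet wheel, on the spindle at winder x 40 mm, height 115 mm: 12 saw teeth, 110 mm across, 10 mm thick, so its top is at height 170 mm. Same axes as the winder, but turning with the wheel
- pawl_ball (a point): centre of the red ball, 20 mm across, on top of the pawl's finger lever (a 9 mm rod, straight to the pivot). Pawl home: at winder x 40, y 48, height 198 mm. It goes over in an arc towards +y, highest at 204 mm, and lies at x 40, y 147, height 183 mm when the pawl is tipped back on its rest
- pawl_pivot (a point): middle of the pawl's pivot pin, which runs along winder x, in a green post at winder x 40, y 84, height 99 mm; 105 mm from the red ball. Axes as the winder
- pawl (a joint): turn of the pawl about its pivot, rad: about -0.02 to 0.07 with its nose down in a notch, 0.115 on a tooth's crest, 1.0 tipped right back on its rest. It pivots freely (1 N or less at the ball): below about 0.45 it falls by itself into the teeth, above about 0.58 it falls back on its rest and stays there
- handle (a point): middle of the black crank handle, a level bar along winder x, 22 mm thick and 70 mm long (x 94 to 164 mm), fixed to the wheel 80 mm from the spindle axis. It starts near the top of its circle, at winder y about -23 to -32 mm, height about 190 mm. The crank arm is at x 85 to 93 mm
- ratchet (a joint): turn of wheel and crank, rad, growing backward (handle at the top goes to +y, towards the pawl). A notch is 0.524 (42 mm at the handle). It starts at -0.14 to -0.03; the pawl blocks it at 0. With the wheel at 0.28 to 0.52 the pawl falls home in the next notch, deepest near 0.45; farther back it would catch a second notch. Felt drag keeps the wheel where it is left; 2.5 N at the handle moves it
- bobbin_mid (a point): centre of a loose spare white bobbin, 50 mm square, 40 mm high, on the table
- cells_mid (a point): centre of a loose clear tray of four lilac cells, 80 x 78 x 22 mm, on the table
- flux_mid (a point): centre of a loose jar with a green lid, 42 mm across, 45 mm high, on the table
- screwdriver_grip (a point): handle of a loose orange screwdriver lying on the table

How it is judged:
On the way, in this order (a step that is already met when the one before it is completed fails the run):
1. the pawl is lifted off the wheel and lies tipped back on its rest (value of joint pawl above 0.9 rad and value of joint ratchet below 0.15 rad), for 0.2 s.
2. with the pawl still back, the wheel stands one notch backward (value of joint pawl above 0.7 rad and value of joint ratchet between 0.26 and 0.56 rad), for 0.2 s.
3. the pawl is down in the next notch (value of joint pawl below 0.1 rad and value of joint ratchet between 0.26 and 0.56 rad), for 0.2 s.
At the end, for the whole second after the job is handed in: the pawl is down in the next notch back (pawl joint below 0.1 rad, wheel at rest between 0.26 and 0.56 rad), the winder upright within 15 mm of where it stood (all of step 3 and velocity of joint ratchet between -0.05 and 0.05 rad/s and distance of winder from where it was at the start of the episode below 0.015 m and angle between winder's own z axis and vertical below 0.03 rad); the robot touches nothing.
It fails at once if the winder is shoved or twisted by more than 15 to 20 mm, tipped or lifted (distance of winder from where it was at the start of the episode above 0.015 m or angle between winder's own z axis and vertical above 0.06 rad or distance of pawl_pivot from where it was at the start of the episode above 0.02 m).
It fails at once if the crank or wheel is gripped or forced (over 25 N from the fingers) (contact force between the fingers and ratchet above 25 N).
It fails at once if the pawl is gripped or forced (over 25 N from the fingers) (contact force between the fingers and pawl above 25 N).
It fails at once if a loose thing nearby is moved more than 20 mm or lifted (distance of any of bobbin_mid, cells_mid, flux_mid, screwdriver_grip from where it was at the start of the episode above 0.02 m).
It also fails if it takes over 62 s, if anything falls off the work surface, if the arm or the gripper's body presses on something with over 40 N, if the wrist force passes 120 N, or if a joint passes its speed limit or range.

## Working session

There is one attempt and no reset: what is moved stays moved. The work goes in short steps, Python scripts to look and compute and a tool call to move; the robot and the scene stay as the last step left them, time stands still between calls to the robot, and variables do not carry over. Pictures are saved under pics/ and viewed, about 8 in all and at most 12, crops included, and the job is handed in when it is done.

Besides the shell and the picture viewer there is one more tool, called by a JSON object that holds its "fn" and its "kwargs", one argument or row to a line. send_rows: Moves the arm, as the interface text tells. Its arguments: {"type":"object","properties":{"increments":{"type":"array","items":{"type":"array"}},"squeeze":{"type":"number"}},"required":["increments"]}

```bash
mkdir -p pics; cat > h.py <<'E'
import numpy as np, cv2
from station import *
def ray(c,uv):
    p=cv2.undistortPoints(np.array([[uv]],float),np.array(c["mtx"]),np.array(c["distortion"]))[0,0]
    P=np.array(c["pose"]); d=P[:3,:3]@np.array([p[0],-p[1],-1.]); return P[:3,3],d/np.linalg.norm(d)
def tri(rs):
    A=np.zeros((3,3));b=np.zeros(3)
    for o,d in rs:
        M=np.eye(3)-np.outer(d,d);A+=M;b+=M@o
    x=np.linalg.solve(A,b); return x,[round(1000*np.linalg.norm(np.cross(x-o,d)),1) for o,d in rs]
def proj(c,p):
    P=np.array(c["pose"]); q=P[:3,:3].T@(np.array(p)-P[:3,3]); q=np.array([q[0],-q[1],-q[2]])
    return cv2.projectPoints(q[None],np.zeros(3),np.zeros(3),np.array(c["mtx"]),np.array(c["distortion"]))[0].ravel()
def save(c,n): cv2.imwrite("pics/"+n,c["image"][:,:,::-1])
E
python3 - <<'E'
from h import *
C={}
for n in ("scene","top","wrist"):
    C[n]=camera(n); save(C[n],n+"0.png")
    print(n,np.round(C[n]["pose"],3).tolist())
for t in ["winder","wheel_mid","pawl_ball","pawl_pivot","handle","bobbin_mid","cells_mid","flux_mid","screwdriver_grip"]:
    rs=[]
    for n in C:
        r=tip_of(t,n)[:2]; print(t,n,[(np.round(x["uv"]).tolist(),round(x["conf"],2)) for x in r])
        if r and r[0]["conf"]>.4: rs.append(ray(C[n],r[0]["uv"]))
    if len(rs)>1: x,e=tri(rs); print("   ",x.round(4),e)
print(read_state())
E
```

```text
scene [[-0.066, -0.613, 0.788, 1.088], [0.998, -0.041, 0.052, 0.037], [0.001, 0.789, 0.614, 0.571], [0.0, 0.0, 0.0, 1.0]]
top [[-0.03, 0.988, -0.149, 0.408], [-0.999, -0.032, -0.01, -0.013], [-0.015, 0.148, 0.989, 1.218], [0.0, 0.0, 0.0, 1.0]]
wrist [[0.339, 0.905, 0.258, 0.242], [-0.941, 0.327, 0.09, -0.471], [-0.003, -0.273, 0.962, 0.373], [0.0, 0.0, 0.0, 1.0]]
winder scene [([295.0, 249.0], 0.88)]
winder top [([282.0, 243.0], 0.75)]
winder wrist []
    [0.4931 0.0231 0.0012] [np.float64(2.9), np.float64(2.9)]
wheel_mid scene [([276.0, 203.0], 0.79)]
wheel_mid top [([298.0, 234.0], 0.86)]
wheel_mid wrist []
    [ 0.5026 -0.0139  0.1236] [np.float64(1.0), np.float64(1.0)]
pawl_ball scene [([283.0, 182.0], 0.8)]
pawl_ball top [([289.0, 210.0], 0.62)]
pawl_ball wrist []
    [0.5445 0.0017 0.1984] [np.float64(1.8), np.float64(1.8)]
pawl_pivot scene [([285.0, 245.0], 0.67)]
pawl_pivot top [([292.0, 197.0], 0.72)]
pawl_pivot wrist []
    [0.5866 0.0012 0.0994] [np.float64(4.5), np.float64(4.5)]
handle scene [([223.0, 169.0], 0.6)]
handle top [([343.0, 230.0], 0.86), ([380.0, 247.0], 0.32
[... 722 characters left out ...]
p.float64(1.5), np.float64(1.5)]
{'time_s': 1.5, 'joint_positions': array([-1.22495485e+00,  2.38190114e-01, -1.35009499e-02,  1.31921934e+00,
       -1.20470932e-05,  1.57080251e+00]), 'dq': array([-0.00095801,  0.00021084, -0.00092005,  0.00028198,  0.00047844,
       -0.00038118]), 'joint_efforts': array([-1.88805796e-03, -5.38581526e+01,  3.46688676e+01,  3.17042999e-03,
       -2.63170150e-04,  3.21073139e-05]), 'tcp_pos': array([ 0.17795094, -0.49387341,  0.30388104]), 'tool_rot': array([-3.09463329e+00, -5.40514698e-01,  4.94724958e-05]), 'force': array([-0.3247285 ,  0.43114204, -0.43128999]), 'ft_torque': array([-0.00946289, -0.02725036,  0.04599712]), 'opening': 0.0851915831432354}
```

```bash
python3 - <<'E'
import cv2
a=cv2.imread('pics/scene0.png')[110:390,130:430]; cv2.imwrite('pics/s0c.png',cv2.resize(a,None,fx=2,fy=2))
a=cv2.imread('pics/top0.png')[120:320,190:430]; cv2.imwrite('pics/t0c.png',cv2.resize(a,None,fx=3,fy=3))
from h import *
# yaw fit
W=np.array([[0,0],[40,0],[40,48],[40,84],[129,-27]])/1000
X=np.array([[.4931,.0231],[.5026,-.0139],[.5445,.0017],[.5866,.0012],[.5014,-.1054]])
cw,cx=W.mean(0),X.mean(0);U,S,V=np.linalg.svd((W-cw).T@(X-cx));R=(U@V).T
print(R,np.degrees(np.arctan2(R[1,0],R[0,0])),"o",cx-R@cw,"res",(X-((W-cw)@R.T+cx))*1000)
E
```

```text
[[ 0.2490006   0.96850333]
 [-0.96850333  0.2490006 ]] -75.58161937704975 o [0.4929012  0.02434245] res [[ 0.19879974 -1.24245332]
 [-0.26122419  0.49767992]
 [-4.84938407  4.14565121]
 [ 2.38449601 -5.31837033]
 [ 2.52731251  1.91749253]]
```

View pics/s0c.png

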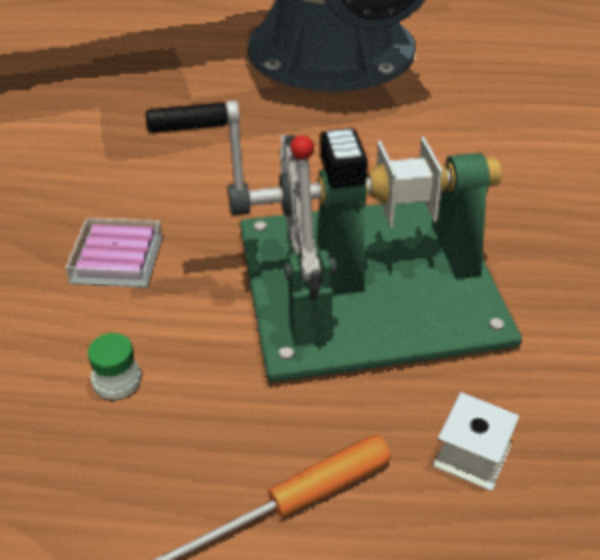

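View pics/t0c.png

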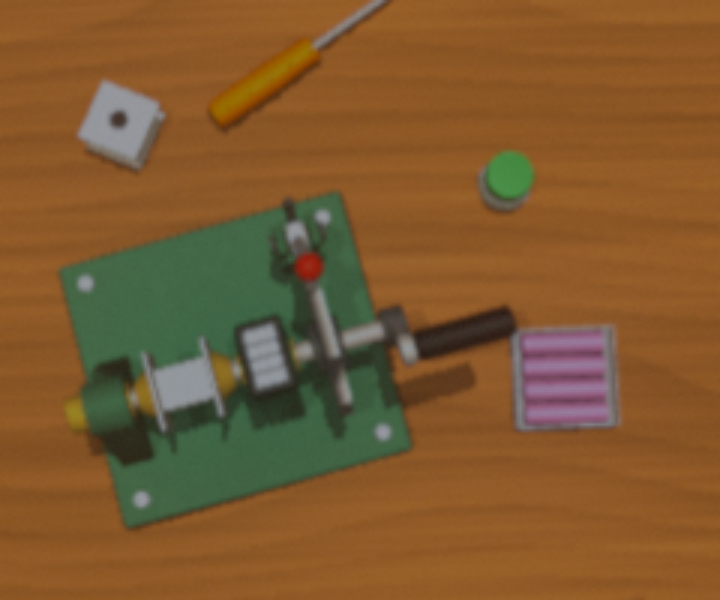

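The scene view shows the red ball at about (281,184) full-frame, the handle at about (223,169), and the counter and wheel in between. The top view agrees: the winder x axis points to world -y and about 15° towards +x. The loose things are clear of the paths at tool height.

```bash
cat >> h.py <<'E'
def red(c):
    h=cv2.cvtColor(c["image"],cv2.COLOR_RGB2HSV); m=(((h[...,0]<6)|(h[...,0]>174))&(h[...,1]>170)&(h[...,2]>70)).astype(np.uint8)
    n,l,s,ce=cv2.connectedComponentsWithStats(m); i=1+np.argmax(s[1:,4]); return ce[i],s[i,4]
Y=np.radians(-75.3); ex=np.array([np.cos(Y),np.sin(Y)]); ey=np.array([-np.sin(Y),np.cos(Y)])
def look(tag):
    C={n:camera(n) for n in("scene","top")}
    for n in C: save(C[n],n+tag+".png")
    r={n:red(C[n]) for n in C}; print(r)
    x,e=tri([ray(C[n],r[n][0]) for n in C]); print("ball",x.round(4),e)
    hh=[(tip_of("handle",n)+[None])[0] for n in C]; print([(np.round(q["uv"],1),round(q["conf"],2)) if q else None for q in hh])
    if all(hh): print("handle",tri([ray(C[n],q["uv"]) for n,q in zip(C,hh)])[0].round(4))
    return C
E
python3 - <<'E'
from h import *
look("1")
E
```

```text
{'scene': (array([529.23427332, 242.3318872 ]), np.int32(461)), 'top': (array([ 13.22727273, 281.76136364]), np.int32(88))}
ball [ 0.3962  0.6279 -0.0164] [np.float64(75.8), np.float64(75.8)]
[(array([223.8, 166.7]), 0.74), (array([340.8, 230.2]), 0.58)]
handle [ 0.501  -0.1024  0.1952]
```

{"fn": "send_rows", "kwargs": {
  "increments": [
    [[4,4,0],[0,0,-5.1],255],
    [[4,4,0],[0,0,0],255],
    [[4,4,0],[0,0,0],255],
    [[4,4,0],[0,0,0],255],
    [[2,4,0],[0,0,0],255],
    [[1,4,0],[0,0,0],255],
    [[0,0,0],[0,0,0],255],
    [[0,0,0],[0,0,0],255],
    [[0,0,0],[0,0,0],255]
  ]
}}

```text
time_s: 2.45
tcp_pos: [0.3247, -0.2988, 0.3041]
tool_rot: [3.115, 0.404, 0.001]
force: [0.2, -0.2, 0.8]
opening: 0.0003
```

```bash
python3 - <<'E'
s=open('h.py').read()
s=s.replace("i=1+np.argmax(s[1:,4]); return","s[np.hypot(*(ce-[285,195]).T)>60,4]=0; i=1+np.argmax(s[1:,4]); return")
open('h.py','w').write(s)
E
python3 - <<'E'
from h import *
C=look("2")
t=np.array(read_state()["tcp_pos"])
for n in C:
  for d in (0,.06,.073,.086): print(n,d,proj(C[n],t-[0,0,d]).round(1))
a=cv2.imread('pics/scene2.png')[40:340,60:360]; cv2.imwrite('pics/s2c.png',cv2.resize(a,None,fx=2,fy=2))
E
```

```text
{'scene': (array([280.76237624, 182.99009901]), np.int32(101)), 'top': (array([292.30508475, 208.3559322 ]), np.int32(59))}
ball [ 0.5478 -0.0035  0.198 ] [np.float64(0.1), np.float64(0.1)]
[(array([226.7, 167.8]), 0.91), (array([343.5, 228.7]), 0.55)]
handle [ 0.5029 -0.1026  0.1944]
scene 0 [138.5  69. ]
scene 0.06 [144.1  97.5]
scene 0.073 [145.3 103.4]
scene 0.086 [146.5 109.2]
top 0 [460.6 318.6]
top 0.06 [450.8 316.2]
top 0.073 [448.9 315.7]
top 0.086 [447.  315.3]
```

View pics/s2c.png

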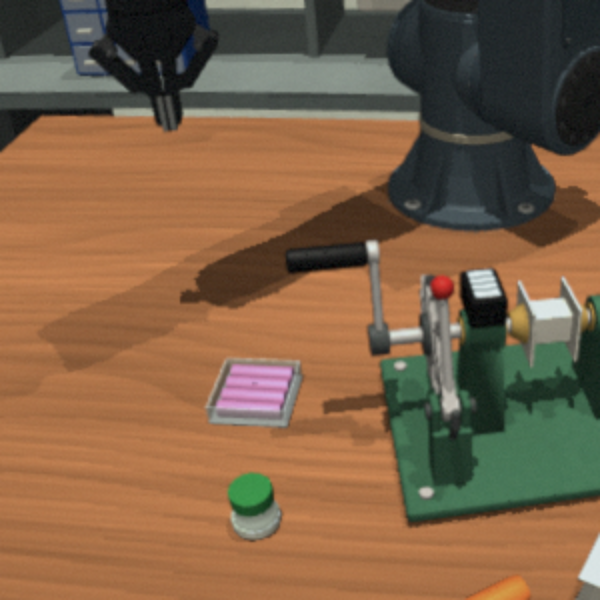

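The fingertip shows at full-frame (145,105), which matches 73 mm. The ball triangulates at (0.548, -0.0035, 0.198). I'm moving in behind it on the winder's -y side.

{"fn": "send_rows", "kwargs": {
  "increments": [
    [[1.91,2.87,0],[0,0,0],255],
    [[1.91,2.87,0],[0,0,0],255],
    [[1.91,2.87,0],[0,0,0],255],
    [[1.91,2.87,0],[0,0,0],255],
    [[1.91,2.87,0],[0,0,0],255],
    [[1.91,2.87,0],[0,0,0],255],
    [[1.91,2.87,0],[0,0,0],255],
    [[1.91,2.87,0],[0,0,0],255],
    [[1.91,2.87,0],[0,0,0],255],
    [[1.91,2.87,0],[0,0,0],255],
    [[0,0,0],[0,0,0],255],
    [[0,0,0],[0,0,0],255]
  ]
}}

```text
time_s: 3.65
tcp_pos: [0.5163, -0.0113, 0.3032]
tool_rot: [-3.115, -0.404, 0.002]
force: [0.3, -0.5, 0.2]
opening: -0.0004
```

```bash
python3 - <<'E'
from h import *
C=look("3"); print(read_state()["tcp_pos"])
a=cv2.imread('pics/scene3.png')[60:260,160:400]; b=cv2.imread('pics/top3.png')[140:340,190:430]; cv2.imwrite('pics/3c.png',cv2.resize(np.hstack([a,b]),(800,333)))
E
```

```text
{'scene': (array([280.97272727, 182.78181818]), np.int32(110)), 'top': (array([ 44., 219.]), np.int32(0))}
ball [0.5837 0.1959 0.3652] [np.float64(223.9), np.float64(223.9)]
[None, (array([342.3, 229.6]), 0.82)]
[ 0.51496265 -0.01303278  0.30385493]
```

View pics/3c.png

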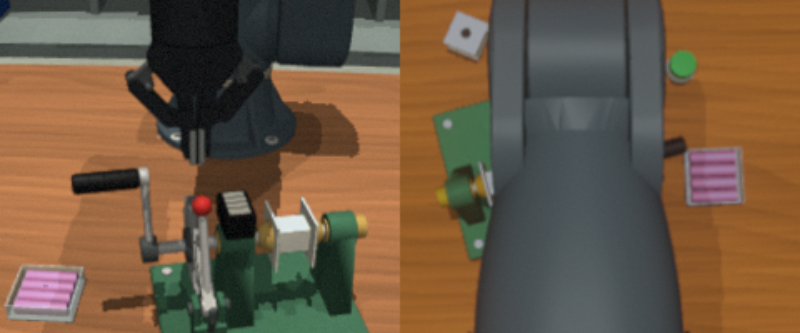

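The finger hangs just behind the ball, lined up with it (scene crop columns about 197 and 201). Next I lower it and push along winder +y.

{"fn": "send_rows", "kwargs": {
  "increments": [
    [[0,0,-2.2],[0,0,0],255],
    [[0,0,-2.2],[0,0,0],255],
    [[0,0,0],[0,0,0],255],
    [[0.39,0.1,0],[0,0,0],255],
    [[0.39,0.1,0],[0,0,0],255],
    [[0.39,0.1,0],[0,0,0],255],
    [[0.39,0.1,0],[0,0,0],255],
    [[0.39,0.1,0],[0,0,0],255],
    [[0.39,0.1,0],[0,0,0],255],
    [[0.39,0.1,0],[0,0,0],255],
    [[0.39,0.1,0],[0,0,0],255]
  ]
}}

```text
time_s: 4.77
tcp_pos: [0.5471, -0.0036, 0.2599]
tool_rot: [-3.116, -0.402, -0.0]
force: [-0.8, 0.0, 0.0]
opening: 0.0002
```

```bash
python3 - <<'E'
from h import *
c=camera("scene"); print(red(c),boxes_of("pawl_ball","scene")[:1],read_state()["force"])
E
```

```text
(array([283.22522523, 188.23423423]), np.int32(111)) [{'uv': [285.1, 216.5], 'conf': 0.68}] [-0.54213748  0.50036754 -0.39403368]
```

{"fn": "send_rows", "kwargs": {
  "increments": [
    [[0.58,0.15,0],[0,0,0],255],
    [[0.58,0.15,0],[0,0,0],255],
    [[0.58,0.15,0],[0,0,0],255],
    [[0.58,0.15,0],[0,0,0],255],
    [[0.58,0.15,0],[0,0,0],255],
    [[0.58,0.15,0],[0,0,0],255],
    [[0.58,0.15,0],[0,0,0],255],
    [[0.58,0.15,0],[0,0,0],255],
    [[0.58,0.15,0],[0,0,0],255],
    [[0,0,0],[0,0,0],255],
    [[0,0,0],[0,0,0],255],
    [[0,0,0],[0,0,0],255],
    [[0,0,0],[0,0,0],255]
  ]
}}

```text
time_s: 5.95
tcp_pos: [0.5986, 0.0097, 0.2599]
tool_rot: [-3.116, -0.402, 0.0]
force: [0.3, 0.3, 0.1]
opening: -0.0
```

```bash
python3 - <<'E'
from h import *
c=camera("scene"); save(c,"scene4.png"); o=np.array([.4912,.023])
print(red(c),read_state()["force"],"rest at",proj(c,[*(o+.04*ex+.147*ey),.183]))
a=cv2.imread('pics/scene4.png')[60:320,140:420]; cv2.imwrite('pics/4c.png',cv2.resize(a,None,fx=2,fy=2))
E
```

```text
(array([293.        , 230.72916667]), np.int32(144)) [-0.88481376  0.46912314 -0.08735412] rest at [293.27453433 229.92894148]
```

View pics/4c.png

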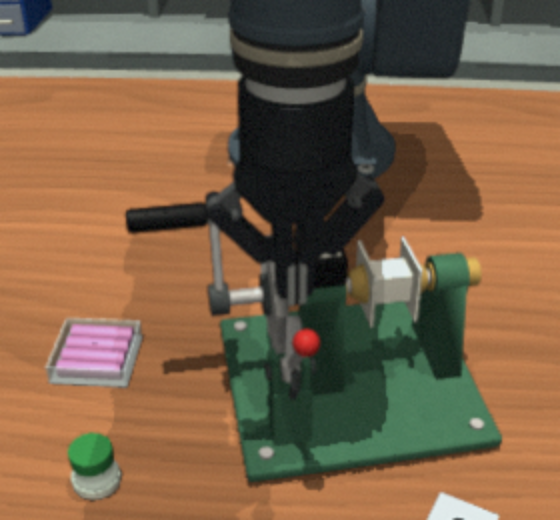

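The ball now lies at (293,231), and the predicted rest position is (293,230), so the pawl is back on its rest. I raise the tool and go round behind the handle.

{"fn": "send_rows", "kwargs": {
  "increments": [
    [[0,0,2.5],[0,0,0],255],
    [[0,0,2.5],[0,0,0],255],
    [[0,0,0],[0,0,0],255],
    [[-2.15,-2.1,0],[0,0,0],255],
    [[-2.15,-2.1,0],[0,0,0],255],
    [[-2.15,-2.1,0],[0,0,0],255],
    [[-2.15,-2.1,0],[0,0,0],255],
    [[-2.15,-2.1,0],[0,0,0],255],
    [[-2.15,-2.1,0],[0,0,0],255],
    [[0,0,0],[0,0,0],255],
    [[0,0,0],[0,0,0],255],
    [[0,0,-2.8],[0,0,0],255],
    [[0,0,-2.7],[0,0,0],255],
    [[0,0,0],[0,0,0],255],
    [[0,0,0],[0,0,0],255]
  ]
}}

```text
time_s: 7.25
tcp_pos: [0.4697, -0.1156, 0.2543]
tool_rot: [-3.114, -0.403, 0.004]
force: [0.3, 0.4, 0.7]
opening: 0.0006
```

```bash
python3 - <<'E'
from h import *
c=camera("scene"); save(c,"scene5.png"); s=read_state(); o=np.array([.4912,.023])
d=s["tcp_pos"][:2]-o; print(red(c),s["force"],s["tcp_pos"],d@ex,d@ey)
a=cv2.imread('pics/scene5.png')[60:320,140:420]; cv2.imwrite('pics/5c.png',cv2.resize(a,None,fx=2,fy=2))
E
```

```text
(array([292.9       , 230.74285714]), np.int32(140)) [0.21534288 0.34413975 0.36657064] [ 0.47034271 -0.11582084  0.25545945] 0.12898421670738205 -0.0554014776652075
```

View pics/5c.png

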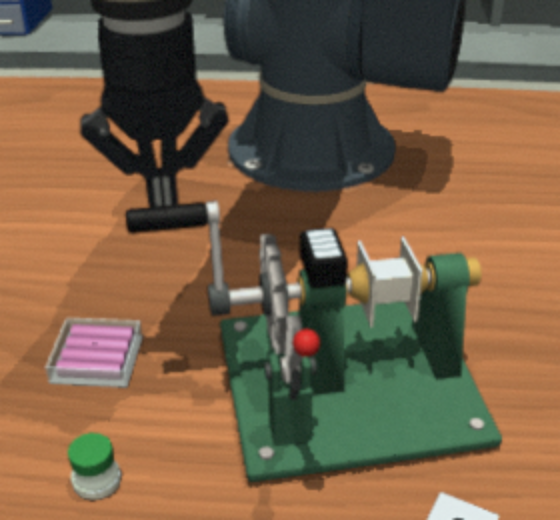

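The finger stands behind the middle of the handle (crop 165,200), and the pawl is still back. I push along +y.

{"fn": "send_rows", "kwargs": {
  "increments": [
    [[0.28,0.073,0],[0,0,0],255],
    [[0.28,0.073,0],[0,0,0],255],
    [[0.28,0.073,0],[0,0,0],255],
    [[0.28,0.073,0],[0,0,0],255],
    [[0.28,0.073,0],[0,0,0],255],
    [[0.28,0.073,0],[0,0,0],255],
    [[0.28,0.073,0],[0,0,0],255],
    [[0.28,0.073,0],[0,0,0],255],
    [[0.28,0.073,0],[0,0,0],255],
    [[0.28,0.073,0],[0,0,0],255],
    [[0.28,0.073,0],[0,0,0],255],
    [[0.28,0.073,0],[0,0,0],255],
    [[0.28,0.073,0],[0,0,0],255],
    [[0.28,0.073,0],[0,0,0],255],
    [[0.28,0.073,0],[0,0,0],255],
    [[0,0,0],[0,0,0],255],
    [[0,0,0],[0,0,0],255],
    [[0,0,0],[0,0,0],255]
  ]
}}

```text
time_s: 8.8
tcp_pos: [0.512, -0.1052, 0.2548]
tool_rot: [-3.115, -0.402, -0.001]
force: [-0.2, 0.3, 0.6]
opening: 0.0001
```

```bash
python3 - <<'E'
from h import *
c=camera("scene"); save(c,"scene6.png"); s=read_state(); o=np.array([.4912,.023])
d=s["tcp_pos"][:2]-o; print(red(c),s["force"],d@ex,d@ey,tip_of("handle","scene")[:1])
c0={"image":cv2.imread("pics/scene0.png")}
for r in (-.05,.3,.35,.4,.45,.5,.55):
    y,z=.08*np.sin(r-.262),.115+.08*np.cos(r-.262); print(r,proj(c,[*(o+.129*ex+y*ey),z]).round(1),"end",proj(c,[*(o+.164*ex+y*ey),z]).round(1))
a=cv2.imread('pics/scene6.png')[60:320,140:420]; cv2.imwrite('pics/6c.png',cv2.resize(a,None,fx=2,fy=2))
E
```

```text
(array([292.90780142, 230.86524823]), np.int32(141)) [-0.68915121 -0.05949812  0.72711972] 0.1292882905348617 -0.01247509029388726 [{'uv': [226.7, 179.9], 'conf': 0.98}]
-0.05 [222.3 168.4] end [201.9 170.5]
0.3 [223.2 175.2] end [202.1 177.5]
0.35 [223.4 176.6] end [202.2 178.9]
0.4 [223.6 178.2] end [202.3 180.5]
0.45 [223.8 179.8] end [202.4 182.1]
0.5 [224.  181.6] end [202.6 183.9]
0.55 [224.3 183.4] end [202.7 185.7]
```

View pics/6c.png

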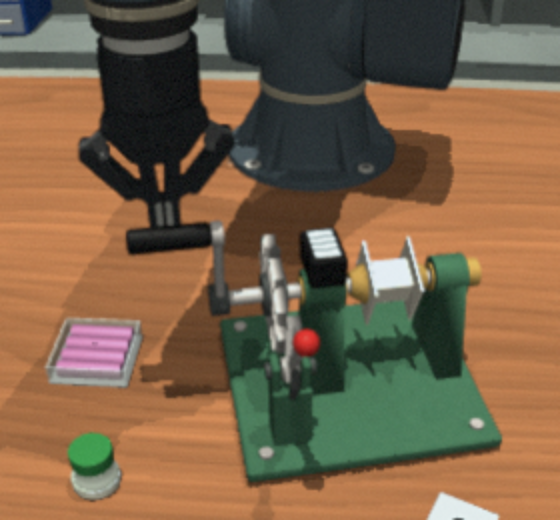

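The handle midline sits at row 179.5 or so, and finger contact also gives wheel ≈ 0.38–0.44 with the pawl still back. I retreat, rise, and go round to the ball's far side.

{"fn": "send_rows", "kwargs": {
  "increments": [
    [[-0.97,-0.25,0],[0,0,0],255],
    [[-0.97,-0.25,0],[0,0,0],255],
    [[0,0,2.75],[0,0,0],255],
    [[0,0,2.75],[0,0,0],255],
    [[0,0,0],[0,0,0],255],
    [[2.05,1.565,0],[0,0,0],255],
    [[2.05,1.565,0],[0,0,0],255],
    [[2.05,1.565,0],[0,0,0],255],
    [[2.05,1.565,0],[0,0,0],255],
    [[2.05,1.565,0],[0,0,0],255],
    [[2.05,1.565,0],[0,0,0],255],
    [[2.05,1.565,0],[0,0,0],255],
    [[2.05,1.565,0],[0,0,0],255],
    [[2.05,1.565,0],[0,0,0],255],
    [[0,0,0],[0,0,0],255],
    [[0,0,0],[0,0,0],255],
    [[0,0,0],[0,0,0],255]
  ]
}}

```text
time_s: 10.32
tcp_pos: [0.6761, 0.03, 0.3096]
tool_rot: [3.116, 0.402, -0.002]
force: [0.6, 0.3, -0.0]
opening: -0.0002
```

```bash
python3 - <<'E'
from h import *
c=camera("scene"); save(c,"scene7.png"); s=read_state(); o=np.array([.4912,.023])
d=s["tcp_pos"][:2]-o; print(s["tcp_pos"],s["force"],d@ex,d@ey,tip_of("handle","scene")[:1])
a=cv2.imread('pics/scene7.png')[60:320,140:420]; cv2.imwrite('pics/7c.png',cv2.resize(a,None,fx=2,fy=2))
E
```

```text
[0.67601049 0.02977972 0.30994779] [-0.21389832  0.21798382  0.63012927] 0.04033932322943395 0.18048163227117586 [{'uv': [225.0, 178.9], 'conf': 0.61}]
```

View pics/7c.png

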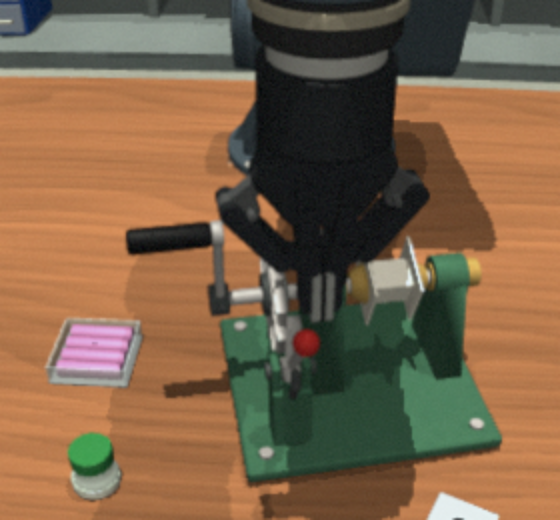

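{"fn": "send_rows", "kwargs": {
  "increments": [
    [[0,0,-2.9],[0,0,0],255],
    [[0,0,-3.0],[0,0,0],255],
    [[0,0,0],[0,0,0],255],
    [[-0.387,-0.1,0],[0,0,0],255],
    [[-0.387,-0.1,0],[0,0,0],255],
    [[-0.387,-0.1,0],[0,0,0],255],
    [[-0.387,-0.1,0],[0,0,0],255],
    [[-0.387,-0.1,0],[0,0,0],255],
    [[-0.387,-0.1,0],[0,0,0],255],
    [[-0.387,-0.1,0],[0,0,0],255],
    [[-0.387,-0.1,0],[0,0,0],255],
    [[-0.387,-0.1,0],[0,0,0],255]
  ]
}}

```text
time_s: 11.42
tcp_pos: [0.6416, 0.0214, 0.2509]
tool_rot: [-3.116, -0.402, 0.0]
force: [0.9, -0.6, 0.5]
opening: 0.0002
```

```bash
python3 - <<'E'
from h import *
c=camera("scene"); s=read_state(); o=np.array([.4912,.023])
d=s["tcp_pos"][:2]-o; print(s["tcp_pos"],s["force"],d@ex,d@ey,red(c)); save(c,"scene8.png")
a=cv2.imread('pics/scene8.png')[60:320,140:420]; cv2.imwrite('pics/8c.png',cv2.resize(a,None,fx=2,fy=2))
E
```

```text
[0.64098607 0.02129394 0.25092686] [-0.32910147 -0.05464599  1.23007739] 0.03965961903111908 0.14445030698766548 (array([556., 175.]), np.int32(0))
```

View pics/8c.png

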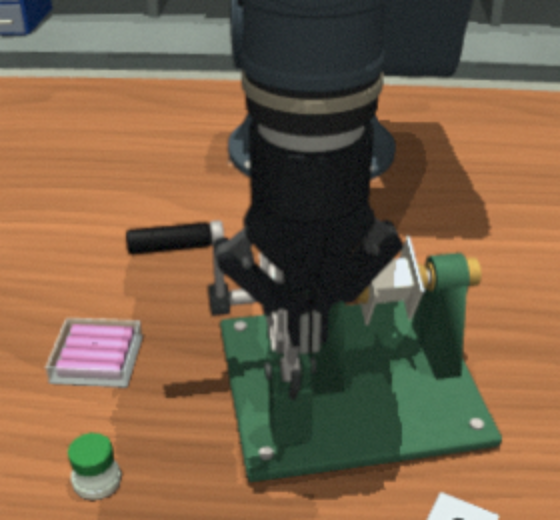

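The fingers hide the ball and the pawl has come up, so the push is working. I carry on another 36 mm, then retreat so it can fall.

{"fn": "send_rows", "kwargs": {
  "increments": [
    [[-0.387,-0.1,0],[0,0,0],255],
    [[-0.387,-0.1,0],[0,0,0],255],
    [[-0.387,-0.1,0],[0,0,0],255],
    [[-0.387,-0.1,0],[0,0,0],255],
    [[-0.387,-0.1,0],[0,0,0],255],
    [[-0.387,-0.1,0],[0,0,0],255],
    [[-0.387,-0.1,0],[0,0,0],255],
    [[-0.387,-0.1,0],[0,0,0],255],
    [[-0.387,-0.1,0],[0,0,0],255],
    [[0,0,0],[0,0,0],255],
    [[0,0,0],[0,0,0],255],
    [[0,0,0],[0,0,0],255],
    [[0.97,0.25,0],[0,0,0],255],
    [[0.97,0.25,0],[0,0,0],255],
    [[0.97,0.25,0],[0,0,0],255],
    [[0,0,3],[0,0,0],255],
    [[0,0,4],[0,0,0],255],
    [[0,0,4],[0,0,0],255],
    [[0,0,0],[0,0,0],255]
  ]
}}

```text
time_s: 13.05
tcp_pos: [0.6379, 0.0202, 0.3689]
tool_rot: [3.115, 0.402, 0.017]
force: [-0.2, 0.2, 0.4]
opening: -0.0001
```

{"fn": "send_rows", "kwargs": {
  "increments": [
    [[0,-4,0],[0,0,0],255],
    [[0,-4,0],[0,0,0],255],
    [[0,-4,0],[0,0,0],255],
    [[-1,-4,0],[0,0,0],255],
    [[-2,-4,0],[0,0,0],255],
    [[-3,-4,0],[0,0,0],255],
    [[-4,-4,0],[0,0,0],255],
    [[-4,-4,0],[0,0,0],255],
    [[-4,-2,0],[0,0,0],255],
    [[-4,0,0],[0,0,0],255],
    [[-4,0,0],[0,0,0],255],
    [[0,0,0],[0,0,0],255],
    [[0,0,0],[0,0,0],255],
    [[0,0,0],[0,0,0],255]
  ]
}}

```text
time_s: 14.22
tcp_pos: [0.4069, -0.2884, 0.3613]
tool_rot: [3.115, 0.401, 0.002]
force: [0.8, 0.0, -0.3]
opening: -0.0
```

```bash
python3 - <<'E'
from h import *
C=look("9"); s=read_state(); print(s["tcp_pos"],s["force"],s["time_s"])
o=np.array([.4912,.023]); c=C["scene"]
for p in (0,.05,.1,.115,.2):
    t=p-.349; print(p,[proj(C[n],[*(o+.04*ex+(.084+.105*np.sin(t))*ey),.099+.105*np.cos(t)]).round(1) for n in C])
for t in ["winder","pawl_pivot","wheel_mid","bobbin_mid","cells_mid","flux_mid","screwdriver_grip"]:
    r=[tip_of(t,n)[:1] for n in C]
    if all(r): print(t,tri([ray(C[n],q[0]["uv"]) for n,q in zip(C,r)])[0].round(4))
a=C["scene"]["image"][140:270,200:330,::-1]; b=C["top"]["image"][180:280,260:360,::-1]
cv2.imwrite('pics/9c.png',np.hstack([cv2.resize(a,(400,400)),cv2.resize(b,(400,400))]))
E
```

```text
{'scene': (array([280.97058824, 183.39215686]), np.int32(102)), 'top': (array([292.13793103, 207.53448276]), np.int32(58))}
ball [ 0.5494 -0.0031  0.1984] [np.float64(0.2), np.float64(0.2)]
[(array([224.6, 178.7]), 0.81), (array([335.8, 211.2]), 0.62)]
handle [ 0.5397 -0.0937  0.1968]
[ 0.40765371 -0.28808817  0.36052606] [-0.26590226  0.85488909 -0.21508441] 14.4167
0 [array([280.7, 183.2]), array([292.3, 208.3])]
0.05 [array([281.2, 184.1]), array([291.5, 205.9])]
0.1 [array([281.8, 185.1]), array([290.8, 203.4])]
0.115 [array([282. , 185.5]), array([290.6, 202.7])]
0.2 [array([283. , 187.7]), array([289.4, 198.4])]
winder [ 0.4936  0.0236 -0.0018]
pawl_pivot [0.5845 0.0027 0.0913]
wheel_mid [ 0.4975 -0.0181  0.1108]
bobbin_mid [0.6941 0.1475 0.0146]
flux_mid [ 0.6288 -0.163   0.01  ]
screwdriver_grip [0.7259 0.0225 0.0033]
```

View pics/9c.png

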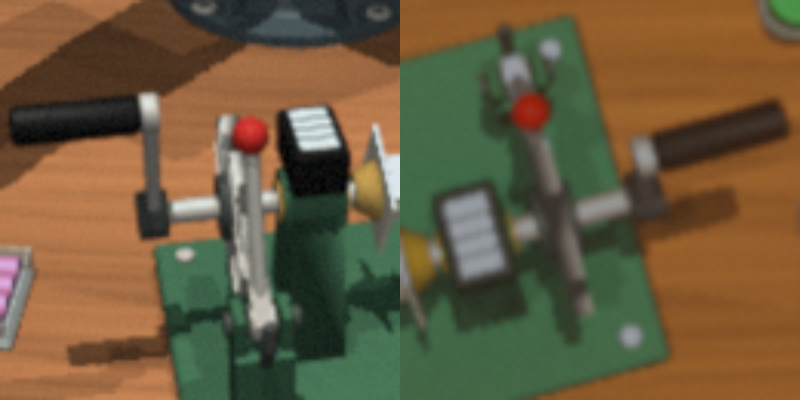

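The ball is back at its home position (pawl ≈ 0.01–0.02 rad), the handle is one notch on (≈ 0.41–0.46), and the arm is clear. The job is ready to hand in.

```bash
python3 -c "
from station import *
print(sign_off())"
```

```text
the job is handed in; nothing more can be done
None
```

The job is done and handed in at about 14.4 s of the 62 s allowed. With the gripper shut and only the outside of the fingertips, I tipped the pawl back onto its rest. I then pushed the crank handle back one notch and tipped the pawl forward until it dropped into the next notch.

**Pawl:** after the drop, the ball measured (0.549, -0.003, 0.198), 1.6 mm from where it started. That puts the pawl at about 0.01–0.02 rad, so it is down in the notch.

**Wheel:** it stands at about 0.41 rad by the scene camera and 0.45 by both cameras together. Both are inside the 0.26–0.56 limits.

**Winder:** the position found for the winder moved about 3 mm, and the pivot and wheel points shifted by up to about 14 mm, mostly in height. I put that down to scatter in the network, because the rest of the winder had not visibly moved.

**Loose things:** the bobbin and screwdriver came out within about 9 mm of where they were. The jar differed by about 15 mm, mostly in height, again probably scatter. The tray was not found in both last views, but it had not visibly moved in the later pictures and was never approached.

**Forces and arm:** the wrist force, read at the end of each move and at each check, stayed around 1 N. The arm was well clear of everything at hand-in.

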